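# Lock a filter funnel onto the vacuum filtration manifold

### The job

Get the free place of the two-place filtration manifold ready for use: set the loose steel funnel into it with its two lugs in the two pockets, press it fully home, then turn the locking ring clockwise by its orange lever to the green locked mark, so that the ring holds the funnel down. It should end up like the place beside it; leave the other glassware and the cap where they are.

Things in the scene. Friction and masses are not known exactly. Their poses are not given: they have to be found in the camera images.
- manifold: Steel filtration manifold fixed on the worktop: tube of 38 mm diameter, 300 mm long, along its y axis, with two filter places on top. Origin: on the worktop under its middle; at yaw 0 x points away from the robot, y to its left. Free place at +y, occupied at -y. Below each place is a stopcock with a short black lever, under 80 mm high (leave it).
- port (a point): Centre of the free place, on its vertical axis, at pocket-floor height, (0, 85, 120) mm in the manifold's frame. A bore of 43 mm goes down 18 mm. Two pockets with 7 mm walls, centred on the manifold's +y and -y (48 degrees wide, radius up to 37.8 mm), take the funnel's lugs: funnel y along manifold y, either way round, 4 degrees play. The ring's gaps lie above them.
- occupied (a point): Centre of the occupied place at pocket-floor height, (0, -85, 120) mm in the manifold's frame. It has its funnel, locked, one fixed piece: rim 178 mm above the worktop, orange lever tab reaching 82 mm from its axis. An example of the finished job.
- support_plate (a joint): Perforated plate of 40 mm in the bore of the free place, on a tight O-ring: the funnel pushes it down and it stays where left. 0 = up (its top 8 mm below point port, so the funnel stops 8 mm short of home), 0.008 m = funnel home. It takes about 10 N to slide, more than the funnel's weight; press with 15 to 20 N until the lugs sit on the pocket floor.
- lock_ring (a joint): Captive steel locking ring of the free place, 90 mm in diameter, from 8 mm below to 14 mm above point port. Value: angle turned clockwise seen from above; 0 = open (white mark; starts at 0 to 0.1), 1.134 rad = locked, at its stop (green mark). Turns about the vertical axis through point port, friction 0.2 N m. Its ledges pass over the lugs only when the funnel is home.
- lever (a point): Middle of the ring's upright orange lever tab, 71 mm from the axis of the free place, 132 mm above the worktop; moves with the ring. Tab 10 mm thick (in the direction of turning), 60 to 82 mm from the axis, 120 to 140 mm above the worktop. From point port it lies at 212 degrees minus the ring angle, anticlockwise from the manifold's x: on the robot's side, going from right to left.
- funnel: Loose steel funnel, upright, 74 mm high, 0.14 kg. Origin: centre of its underside, z up. Spigot of 40 mm diameter, tapered foot, 0 to 16 mm; flange 54 mm, 16 to 22 mm, with two lugs at +y and -y (40 degrees wide, to 36 mm from the axis, orange stripe above each); open cup of 52 mm above, rim 54 mm. Grip the cup, fingertips at 38 mm or higher. Home: origin 16 mm below point port.
- bottle_bluestop: Bystander: glass bottle with a blue cap, 48 mm in diameter, 98 mm high, origin under its centre.
- beaker_50: Bystander: small clear glass beaker, 43 mm in diameter, 63 mm high, origin under its centre.
- cap_white: Bystander: white screw cap lying on the worktop, 53 mm in diameter, 12 mm high, origin under its centre.

How it is judged:
By the outcome, as a careful person would: the job done as asked, in the order asked, and still so for the second after the job is handed in, with the robot touching nothing.
It also fails if it takes over 64 s, if anything falls off the work surface, if the arm or the gripper's body presses on something with over 40 N, if the wrist force passes 120 N, or if a joint passes its speed limit or range.

### The arm

A 7-joint arm with a two-finger parallel gripper is mounted at the origin on a cart in front of the work surface, level with it; the furniture and walls round the work are solid. World frame = base frame: x ahead of the robot, y to its left, z up, the work surface at z = 0. Lengths are in m, angles in rad, forces in N, time in s.
With the tool pointing down it reaches from about 0.4 to 0.85 m from the base axis. Payload 10.4 kg.
Tool frame: the origin (TCP) lies on the centre line of the jaws, within the pads' length; the fingertips stand 14 mm ahead of it and the grasp point (between the pads) lies 5 mm behind it; z points along the fingers, y is the line along which they close (so a half turn about z gives the same grasp; the last joint's range is limited). The gripper opens to 87 mm and grips with 3 to 60 N. Pads are 19 mm wide; open, the fingers measure 117 mm over their backs; the gripper's body (75 mm by 190 mm) begins 51 mm behind the grasp point.
Start: joints at [-1.249, 0.332, -0.065, 1.46, 0.022, 1.35, -0.088], TCP at [0.211, 0.588, 0.237] pointing down, gripper open.
Joint ranges: [-2.6, 2.6], [-0.5, 2.12], [-1.47, 1.34], [0.16, 2.42], [-1.27, 4.41], [0.06, 2.06], [-2.6, 2.6]. Speed limits (rad/s): [2.22, 2.22, 2.79, 2.79, 3.14, 3.14, 3.14].

### API

Orientations are given as a unit quaternion [w, x, y, z].
In Python, from station import robot gives the robot as it stands.
- The arm moves only by the tool jog_arm, never from a script. Its arguments are lists of equal length, an entry for each row: "rot": the turn, a rotation vector about the world's x, y, z in degrees, a list of three; "offset": the shift along the world's x, y, z in mm, a list of three; "jaw": the opening, from -1 (shut) to 1 (fully open). A call has exactly 10 rows; each row shifts and turns the commanded pose from where the row before left it; what a row does not reach is not made up. A row lasts 1/12 s, in which the tool goes at most 41.7 mm and 7.16 degrees, less where a joint would pass 70% of its speed; a pose out of reach is approached as far as the arm can. A call is refused whole if a number of a shift passes 41.7 or a number of a turn 7.16, either way. A call with a gripper value outside its range is refused whole. The fingers move at their own pace and stop on an object; "newtons" is the grip in N (left out, the last holds). Time passes only in rows, so rows that do not move let the fingers close, or fill a call up. It gives the time, the measured TCP pose, the force, the opening and the grip force at its end, in the units of the state.
- robot.sense(): the state, without advancing time (a new reading comes with each control period).
- robot.capture(name): name is "scene" or "top" or "wrist"; returns a dict with "img" (384x512x3 uint8, red, green, blue), "camera_matrix" (3x3 intrinsics, pixels), "k1" (the pictures are not rectified: a ray, as slopes to the right and down, at radius r is drawn at 1 + k1 r^2 times it, then the intrinsics apply), "rvec" (rotation vector, rad) and "tvec" (3), from world to camera coordinates, as OpenCV has them; the wrist camera has in their place "tool_from_camera" (4x4, takes a point from camera to tool coordinates, whose origin is the TCP and whose axes are the flange's). Camera axes: x right, y down, z forward; pixel columns grow to the right and rows downward; lengths in m; the calibration is good to about 2 mm. A picture is of the moment at which its call begins: read the wrist's pose just before it. There is no depth.
- robot.hand_in(): hands the job in; it is judged then, once.
The state is a dict: "time_s": time; "qpos": joint angles; "joint_velocities": joint speeds; "joint_torque": joint torques, N m; "eef_pos": TCP position; "ee_rot": TCP orientation; "contact_force": force on the tool from outside, world axes, zero at the start; "moment": the same for the moment, N m; "width": finger opening in m; "grasp_force": force on a finger pad.
Only numpy, scipy, OpenCV 4.12 (cv2) and the standard library are available. Lean on these libraries where they do the work, as an engineer would, in place of code of your own. Each camera call takes 0.05 s, during which the arm holds its last target. There are 200 camera calls.

## Working session

There is one attempt and no reset: what is moved stays moved. The work goes in short steps, Python scripts to look and compute and a tool call to move; the robot and the scene stay as the last step left them, time stands still between calls to the robot, and variables do not carry over. Pictures are saved under pics/ and viewed, at most 12 in all, crops included, and the job is handed in when it is done.

Besides the shell and the picture viewer there is one more tool, called after "Request:" as a command line: name --argument value ..., lists and objects as JSON in quotes. jog_arm: Moves the arm, as the interface text tells. Its arguments: {"type":"object","properties":{"rot":{"type":"array"},"offset":{"type":"array"},"jaw":{"type":"array"},"newtons":{"type":"number"}},"required":["rot","offset","jaw"]}

```bash
mkdir -p pics; ls; cat > h.py <<'E'
import numpy as np, cv2
from station import robot
from scipy.spatial.transform import Rotation as R
def cap(n,save=None):
    s=robot.sense(); c=robot.capture(n)
    if n=="wrist":
        q=s["ee_rot"]; T=np.eye(4); T[:3,:3]=R.from_quat([q[1],q[2],q[3],q[0]]).as_matrix(); T[:3,3]=s["eef_pos"]
        c["W"]=T@np.array(c["tool_from_camera"])
    else:
        r=cv2.Rodrigues(np.array(c["rvec"],float))[0]; T=np.eye(4); T[:3,:3]=r.T; T[:3,3]=-r.T@np.array(c["tvec"],float).ravel(); c["W"]=T
    if save: cv2.imwrite("pics/"+save+".png",c["img"][:,:,::-1])
    return c
def rays(c,px):
    K=np.array(c["camera_matrix"],float); px=np.atleast_2d(np.array(px,float))
    d=(px-[K[0,2],K[1,2]])/[K[0,0],K[1,1]]
    u=d.copy()
    for _ in range(20): u=d/(1+c["k1"]*(u**2).sum(1,keepdims=True))
    v=np.c_[u,np.ones(len(u))]@c["W"][:3,:3].T
    return c["W"][:3,3],v/np.linalg.norm(v,axis=1,keepdims=True)
def plane(c,px,z):
    o,v=rays(c,px); return o+v*((z-o[2])/v[:,2:])
def tri(c1,p1,c2,p2):
    A=np.zeros((3,3));b=np.zeros(3);L=[]
    for c,p in((c1,p1),(c2,p2)):
        o,v=rays(c,p);v=v[0];M=np.eye(3)-np.outer(v,v);A+=M;b+=M@o;L.append((M,o))
    x=np.linalg.solve(A,b); return x,[np.linalg.norm(M@(x-o)) for M,o in L]
def proj(c,P):
    P=np.atleast_2d(P); W=np.linalg.inv(c["W"]); q=P@W[:3,:3].T+W[:3,3]; s=q[:,:2]/q[:,2:]
    s=s*(1+c["k1"]*(s**2).sum(1,keepdims=True)); K=np.array(c["camera_matrix"]); return s*[K[0,0],K[1,1]]+[K[0,2],K[1,2]]
def masks(c):
    h=cv2.cvtColor(c["img"],cv2.COLOR_RGB2HSV)
    return {"orange":cv2.inRange(h,(5,130,90),(22,255,255)),"green":cv2.inRange(h,(40,80,50),(85,255,255)),"blue":cv2.inRange(h,(95,110,50),(130,255,255))}
def blobs(m,amin=8):
    n,l,st,ce=cv2.connectedComponentsWithStats(m); return [(ce[i].round(1).tolist(),st[i].tolist()) for i in range(1,n) if st[i,4]>=amin]
E
python3 - <<'E'
from h import *
for n in("scene","top","wrist"):
    c=cap(n,n+"0"); print(n,c["W"].round(3).tolist(),c["k1"],np.array(c["camera_matrix"])[0])
    for k,m in masks(c).items(): print(k,blobs(m))
a=[cv2.imread(f"pics/{n}0.png") for n in("scene","top")]
s=robot.sense();print(s["eef_pos"],s["ee_rot"],s["width"])
E
```

```text
pics
scene [[0.824, -0.295, 0.484, -0.067], [-0.566, -0.461, 0.684, -0.775], [0.021, -0.837, -0.546, 0.735], [0.0, 0.0, 0.0, 1.0]] -0.07416189778091789 [459.59804934   0.         256.24560557]
orange [([176.2, 118.3], [173, 116, 7, 7, 30]), ([199.1, 129.3], [193, 124, 16, 12, 116]), ([278.9, 160.9], [249, 136, 59, 46, 1411]), ([350.5, 169.3], [341, 162, 20, 15, 133]), ([414.7, 193.0], [410, 187, 10, 13, 98]), ([256.1, 192.4], [253, 188, 7, 10, 46]), ([275.2, 211.7], [271, 208, 10, 9, 77]), ([312.8, 217.0], [312, 214, 2, 6, 8])]
green [([410.9, 136.8], [408, 135, 7, 5, 19]), ([406.5, 141.5], [401, 137, 14, 9, 76]), ([457.6, 169.0], [452, 163, 13, 12, 111]), ([251.9, 184.9], [251, 184, 3, 3, 8]), ([466.6, 209.5], [462, 201, 10, 18, 101]), ([479.4, 374.0], [474, 368, 12, 13, 101])]
blue [([398.4, 9.7], [377, 0, 43, 23, 820]), ([437.5, 59.4], [407, 35, 63, 52, 2258]), ([203.5, 113.1], [173, 92, 72, 47, 1326]), ([282.2, 138.0], [278, 136, 9, 6, 15]), ([288.2, 138.5], [287, 136, 3, 6, 11]), ([226.4, 149.9], [206, 138, 42, 24, 495]), ([183.9, 158.2], [176, 151, 16, 15, 216]), ([470.8, 344.6
[... 1290 characters left out ...]
.4], [462, 204, 50, 19, 429]), ([503.4, 205.5], [498, 205, 12, 2, 22]), ([111.0, 217.3], [103, 209, 18, 17, 240]), ([405.7, 331.9], [396, 283, 20, 101, 1731])]
wrist [[0.338, 0.909, 0.244, 0.145], [0.941, -0.326, -0.089, 0.612], [-0.001, 0.259, -0.966, 0.385], [0.0, 0.0, 0.0, 1.0]] -0.055470592836566926 [269.96451378   0.         261.35096573]
orange [([109.0, 250.1], [100, 227, 25, 47, 552]), ([414.6, 249.5], [400, 227, 24, 47, 428]), ([373.3, 290.5], [238, 280, 267, 19, 3219]), ([385.6, 372.0], [377, 362, 17, 22, 151])]
green []
blue [([8.6, 221.6], [3, 218, 13, 8, 50])]
[0.21116192 0.58795919 0.23593568] [-7.78021719e-05  1.71527361e-01  9.85179208e-01 -5.35913944e-04] 0.08702431005285055
```

View pics/scene0.png

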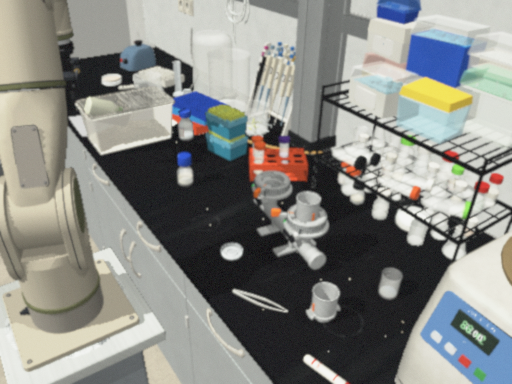

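View pics/top0.png

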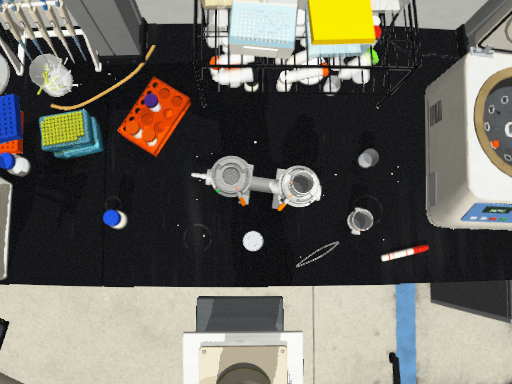

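The scene view shows the manifold at about (290,215), the loose funnel at (324,300), the beaker at (390,282) and the cap at (231,251). In the top view the free place is at (232,177), the occupied one at (300,186) and the funnel at (360,221).

```bash
python3 - <<'E'
import cv2,numpy as np
s=cv2.imread("pics/scene0.png");t=cv2.imread("pics/top0.png")
a=cv2.resize(t[140:250,185:385],(800,440),interpolation=cv2.INTER_CUBIC)[:, :]
b=cv2.resize(s[160:330,240:350],None,fx=3.5,fy=3.5,interpolation=cv2.INTER_CUBIC)
cv2.imwrite("pics/ct.png",a);cv2.imwrite("pics/cs.png",b)
E
```

```text
(no output)
```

View pics/ct.png

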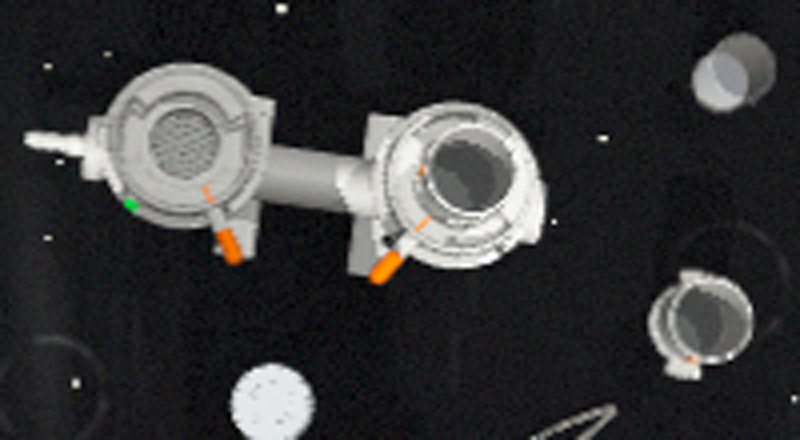

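View pics/cs.png

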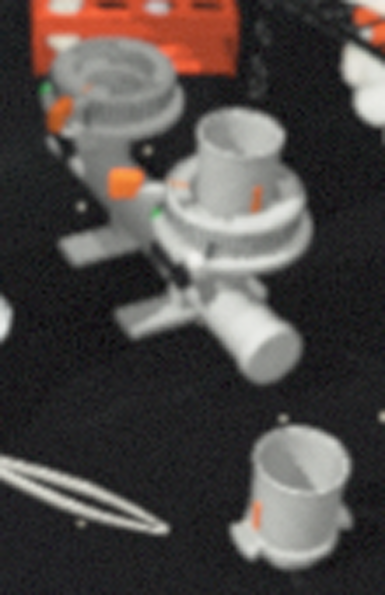

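In the crops, the free ring is centred at top px (232,176), the occupied rim at (303,182) and the funnel rim at (363,219.5), with lugs at (357.5,209) and (356,232). In the scene view the same rims are at about (272.6,183), (309,199) and (326,294).

```bash
python3 - <<'E'
from h import *
s=cap("scene");t=cap("top")
for n,pt,ps,z in(("funnel",(363.2,219.5),(326.3,294.3),.074),("occ",(303,182),(308.9,199.1),.178),("free",(232,176.2),(272.6,182.9),.134)):
    x,e=tri(t,pt,s,ps); print(n,x.round(4),np.round(e,4),"top@z",plane(t,pt,z).round(4),"scene@z",plane(s,ps,z).round(4))
F=plane(t,(363.2,219.5),.074)[0]; O=plane(t,(303,182),.178)[0]; P=plane(t,(232,176.2),.134)[0]
print("dist",np.linalg.norm((P-O)[:2]),"yaw",np.degrees(np.arctan2(*(P-O)[[0,1]]))*-1)
L=plane(t,[(357.5,209.0),(356,232)],.022);print("lugs",L.round(4),L.mean(0),np.degrees(np.arctan2(*(L[0]-L[1])[[1,0]])))
l=plane(t,(241.9,201.1),.137)[0];print("lever",l,np.degrees(np.arctan2(*(l-P)[[1,0]])),np.linalg.norm((l-P)[:2]))
print("bottle etc beaker",plane(t,(369,158),.03),plane(t,(253,241),.012))
E
```

```text
funnel [ 0.4397 -0.3128  0.0668] [0.0007 0.0007] top@z [[ 0.4388 -0.3103  0.074 ]] scene@z [[ 0.4349 -0.3181  0.074 ]]
occ [ 0.5238 -0.1424  0.1733] [0.0013 0.0013] top@z [[ 0.5221 -0.141   0.178 ]] scene@z [[ 0.5201 -0.1482  0.178 ]]
free [0.5465 0.0238 0.1226] [0.002 0.002] top@z [[0.5431 0.0248 0.134 ]] scene@z [[0.537  0.0082 0.134 ]]
dist 0.1671107601571082 yaw -7.210981702041801
lugs [[ 0.4699 -0.3102  0.022 ]
 [ 0.4085 -0.3041  0.022 ]] [ 0.43924205 -0.30717227  0.022     ] -5.678636862951179
lever [0.48209709 0.00133936 0.137     ] -158.92557927385212 0.06533910418696515
bottle etc beaker [[ 0.60725218 -0.3453512   0.03      ]] [[ 0.38795862 -0.02956335  0.012     ]]
```

Request:
jog_arm --rot '[[0, 0, -6], [0, 0, -6], [0, 0, -6], [0, 0, -6], [0, 0, -6], [0, 0, -6], [0, 0, -6], [0, 0, -6], [0, 0, -6], [0, 0, -6]]' --offset '[[29, -28, 2], [29, -28, 2], [29, -28, 2], [29, -28, 2], [29, -28, 2], [29, -28, 2], [29, -28, 2], [29, -28, 2], [29, -28, 2], [29, -28, 2]]' --jaw '[1, 1, 1, 1, 1, 1, 1, 1, 1, 1]'

```text
time_s: 1.08
eef_pos: [0.5023, 0.3066, 0.2569]
ee_rot: [-0.0, 0.643, 0.766, 0.0]
contact_force: [1.1, 1.3, -0.8]
width: 0.087
grasp_force: 0.0
```

Request:
jog_arm --rot '[[0, 0, -6], [0, 0, -6], [0, 0, -6], [0, 0, -6], [0, 0, -6], [0, 0, -6], [0, 0, -6], [0, 0, -6], [0, 0, -6], [0, 0, -6]]' --offset '[[0, -40, 0], [0, -40, 0], [0, -40, 0], [0, -40, 0], [0, -40, 0], [0, -40, 0], [0, -40, 0], [0, -40, 0], [0, -40, 0], [0, -40, 0]]' --jaw '[1, 1, 1, 1, 1, 1, 1, 1, 1, 1]'

```text
time_s: 1.92
eef_pos: [0.5008, -0.0937, 0.2568]
ee_rot: [-0.0, 0.94, 0.342, 0.0]
contact_force: [0.9, 0.4, 0.4]
width: 0.087
grasp_force: 0.0
```

Request:
jog_arm --rot '[[0, 0, -2], [0, 0, -2], [0, 0, -2], [0, 0, -2], [0, 0, -2], [0, 0, 0], [0, 0, 0], [0, 0, 0], [0, 0, 0], [0, 0, 0]]' --offset '[[-8, -27, 0], [-8, -27, 0], [-8, -27, 0], [-8, -27, 0], [-8, -27, 0], [-8, -27, 0], [-7, -26, 0], [-6, -25, 0], [0, 0, 0], [0, 0, 0]]' --jaw '[1, 1, 1, 1, 1, 1, 1, 1, 1, 1]'

```text
time_s: 2.75
eef_pos: [0.4395, -0.306, 0.2565]
ee_rot: [0.0, 0.966, 0.259, -0.0]
contact_force: [0.9, 0.7, -0.5]
width: 0.0871
grasp_force: 0.0
```

```bash
python3 - <<'E'
from h import *
c=cap("wrist","w1");print(robot.sense()["eef_pos"],c["W"].round(3).tolist())
print(blobs(masks(c)["orange"]))
print(proj(c,[[.439,-.31,.074],[.439,-.31,.0]]))
E
```

```text
[ 0.4401849  -0.30465657  0.25643815] [[0.501, -0.836, -0.224, 0.501], [-0.865, -0.484, -0.13, -0.27], [0.001, 0.259, -0.966, 0.406], [0.0, 0.0, 0.0, 1.0]]
[([9.8, 2.6], [0, 0, 19, 8, 111]), ([169.2, 35.7], [165, 31, 10, 10, 57]), ([111.5, 37.0], [110, 36, 4, 3, 8]), ([82.7, 50.1], [69, 40, 28, 21, 411]), ([109.6, 250.1], [100, 227, 26, 48, 594]), ([413.1, 250.4], [398, 227, 26, 48, 606]), ([381.9, 290.4], [240, 279, 270, 20, 3101]), ([384.0, 371.1], [375, 361, 18, 23, 172])]
[[263.86340818 177.73440946]
 [263.39815051 167.19758339]]
```

View pics/w1.png

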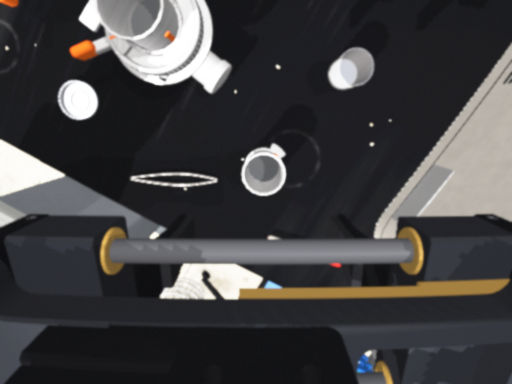

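Wrist view: the funnel rim is centred near (264,171) with one lug visible at (278,150). The beaker is at (350,68) and well clear.

```bash
python3 - <<'E'
from h import *
import json
c=cap("wrist"); g=cv2.cvtColor(c["img"],cv2.COLOR_RGB2GRAY); roi=np.zeros_like(g); roi[138:205,232:300]=255
m=((g>75)&(roi>0)).astype(np.uint8)*255
cs=max(cv2.findContours(m,cv2.RETR_EXTERNAL,cv2.CHAIN_APPROX_NONE)[0],key=cv2.contourArea)
P=cs[:,0,:].astype(float); print(cv2.boundingRect(cs))
# rim: lower part of outline, as points on z=.074, fit circle
W=plane(c,P,.074)[:,:2]
from scipy.optimize import least_squares
f=lambda p,Q:np.hypot(Q[:,0]-p[0],Q[:,1]-p[1])-p[2]
sel=P[:,1]>168
for q in(W[sel],):
    r=least_squares(f,[.44,-.31,.027],args=(q,),loss="soft_l1",f_scale=.001);print(r.x.round(4),np.abs(r.fun).mean())
print(plane(c,(264,171),.074), plane(c,(278,150),.022))
tip=proj(c,[[*robot.sense()["eef_pos"]]]);print(tip)
# lug direction: outline points on z=.022 farther than 31mm
V=plane(c,P,.022)[:,:2]; d=np.hypot(*(V-r.x[:2]).T); k=d>.031
a=np.degrees(np.arctan2(V[k,1]-r.x[1],V[k,0]-r.x[0]));print(np.c_[P[k],d[k]*1e3,a].round(1).tolist())
t=cap("top")
E
```

```text
(241, 144, 47, 54)
[ 0.4427 -0.3069  0.0284] 0.00035912238733803943
[[ 0.44728755 -0.30430086  0.074     ]] [[ 0.47490193 -0.31172356  0.022     ]]
[[260.75435911 238.40603367]]
[[272.0, 144.0, 35.9, 11.0], [272.0, 145.0, 34.6, 10.2], [271.0, 146.0, 32.8, 11.7], [271.0, 147.0, 31.4, 10.8], [243.0, 159.0, 32.0, 97.1], [242.0, 159.0, 33.3, 98.0], [242.0, 160.0, 32.9, 100.4], [242.0, 161.0, 32.4, 102.8], [243.0, 161.0, 31.1, 102.0], [242.0, 168.0, 31.1, 121.1], [242.0, 169.0, 31.2, 123.8], [242.0, 170.0, 31.4, 126.5], [242.0, 171.0, 31.6, 129.1], [242.0, 172.0, 31.9, 131.7], [241.0, 173.0, 33.6, 133.7], [241.0, 174.0, 34.0, 136.1], [241.0, 175.0, 34.5, 138.4], [241.0, 176.0, 35.0, 140.7], [242.0, 177.0, 34.2, 143.9], [242.0, 178.0, 34.9, 146.1], [241.0, 179.0, 36.9, 147.2], [241.0, 180.0, 37.6, 149.2], [242.0, 181.0, 37.1, 152.3], [242.0, 182.0, 38.0, 154.2], [243.0, 183.0, 37.7, 157.3], [244.0, 184.0, 37.5, 160.5], [244.0, 185.0, 38.5, 162.2], [244.0, 186.0, 39.6, 163.8], [245.0, 187.0, 39.6, 166.8], [246.0, 188.0, 39.8, 169.8], [247.0, 189.0, 40.1, 172.8], [247.0, 190.0, 41.3, 174.1],
[... 1498 characters left out ...]
.0, 33.1, -70.9], [286.0, 171.0, 32.8, -68.3], [286.0, 170.0, 32.6, -65.8], [286.0, 169.0, 32.4, -63.2], [286.0, 168.0, 32.3, -60.6], [283.0, 158.0, 31.1, -33.0], [284.0, 157.0, 33.0, -31.8], [285.0, 157.0, 34.2, -33.0], [286.0, 156.0, 36.1, -31.9], [286.0, 155.0, 36.8, -29.9], [286.0, 154.0, 37.5, -28.0], [285.0, 153.0, 37.1, -25.0], [285.0, 152.0, 37.9, -23.2], [284.0, 151.0, 37.6, -20.1], [283.0, 150.0, 37.5, -17.0], [282.0, 149.0, 37.4, -13.9], [281.0, 148.0, 37.5, -10.9], [280.0, 147.0, 37.6, -7.8], [279.0, 146.0, 37.9, -4.8], [278.0, 146.0, 37.1, -3.0], [277.0, 145.0, 37.6, 0.0], [276.0, 144.0, 38.1, 2.9], [275.0, 144.0, 37.5, 4.9], [274.0, 144.0, 36.9, 6.8], [273.0, 144.0, 36.4, 8.9]]
```

Request:
jog_arm --rot '[[0, 0, 0], [0, 0, 0], [0, 0, 0], [0, 0, 0], [0, 0, 0], [0, 0, 0], [0, 0, 0], [0, 0, 0], [0, 0, 0], [0, 0, 0]]' --offset '[[3, -1.5, -30], [0, 0, -35], [0, 0, -35], [0, 0, -35], [0, 0, -30], [0, 0, -20], [0, 0, -13], [0, 0, 0], [0, 0, 0], [0, 0, 0]]' --jaw '[1, 1, 1, 1, 1, 1, 1, 1, 0.2, 0.2]' --newtons 20

```text
time_s: 3.73
eef_pos: [0.4442, -0.3065, 0.06]
ee_rot: [0.001, 0.965, 0.261, 0.001]
contact_force: [-0.2, -0.3, -0.5]
width: 0.08
grasp_force: 0.0
```

Request:
jog_arm --rot '[[0, 0, 0], [0, 0, 0], [0, 0, 0], [0, 0, 0], [0, 0, 0], [0, 0, 0], [0, 0, 0], [0, 0, 0], [0, 0, 0], [0, 0, 0]]' --offset '[[0, 0, 0], [0, 0, 0], [0, 0, 0], [0, 0, 0], [0, 0, 0], [0, 0, 0], [0, 0, 0], [0, 0, 0], [0, 0, 0], [0, 0, 0]]' --jaw '[0, -0.2, -0.5, -0.8, -1, -1, -1, -1, -1, -1]' --newtons 20

```text
time_s: 4.57
eef_pos: [0.4436, -0.3065, 0.059]
ee_rot: [0.0, 0.965, 0.261, 0.0]
contact_force: [-0.3, -0.4, 5.7]
width: 0.0523
grasp_force: 19.9
```

Request:
jog_arm --rot '[[0, 0, 0], [0, 0, 0], [0, 0, 3], [0, 0, 5], [0, 0, 5], [0, 0, 5], [0, 0, 5], [0, 0, 5], [0, 0, 5], [0, 0, 5]]' --offset '[[0, 0, 0], [0, 0, 10], [0, 0, 25], [0, 0, 30], [0, 0, 35], [0, 0, 35], [0, 0, 35], [0, 0, 35], [0, 10, 20], [0, 25, 0]]' --jaw '[-1, -1, -1, -1, -1, -1, -1, -1, -1, -1]' --newtons 50

```text
time_s: 5.4
eef_pos: [0.4433, -0.2749, 0.2885]
ee_rot: [0.003, 0.828, 0.56, 0.001]
contact_force: [-0.2, 0.9, -1.5]
width: 0.0521
grasp_force: 50.0
```

Request:
jog_arm --rot '[[0, 0, 5.5], [0, 0, 5.5], [0, 0, 5.5], [0, 0, 5.5], [0, 0, 5.5], [0, 0, 5.5], [0, 0, 5.5], [0, 0, 5.5], [0, 0, 5.5], [0, 0, 5.5]]' --offset '[[10, 30, 0], [10, 34, 0], [10, 34, 0], [10, 34, 0], [10, 34, 0], [10, 34, 0], [10, 34, 0], [10, 30, 0], [10, 20, 0], [9, 12, 0]]' --jaw '[-1, -1, -1, -1, -1, -1, -1, -1, -1, -1]'

```text
time_s: 6.23
eef_pos: [0.5422, 0.028, 0.2835]
ee_rot: [-0.0, 0.472, 0.882, -0.0]
contact_force: [0.2, -0.3, -0.0]
width: 0.052
grasp_force: 50.0
```

```bash
python3 - <<'E'
from h import *
s=robot.sense();print(s["eef_pos"],s["ee_rot"],s["width"],s["grasp_force"],s["contact_force"])
c=cap("wrist","w2"); t=cap("top","t2"); sc=cap("scene","s2")
g=[cv2.resize(x["img"][a:b,l:r,::-1],(400,300),interpolation=cv2.INTER_CUBIC) for x,a,b,l,r in((t,130,235,170,310),(sc,80,230,200,400))]
cv2.imwrite("pics/m2.png",np.vstack([np.hstack(g),np.hstack([cv2.resize(c["img"][:,:,::-1],(400,300)),np.zeros((300,400,3),np.uint8)])]))
E
```

```text
[0.54215069 0.02796842 0.28353398] [-4.39709809e-04  4.71716407e-01  8.81750211e-01 -6.28765595e-05] 0.05204498325959259 49.98491944017587 [ 0.20414801 -0.25221312 -0.015784  ]
```

View pics/m2.png

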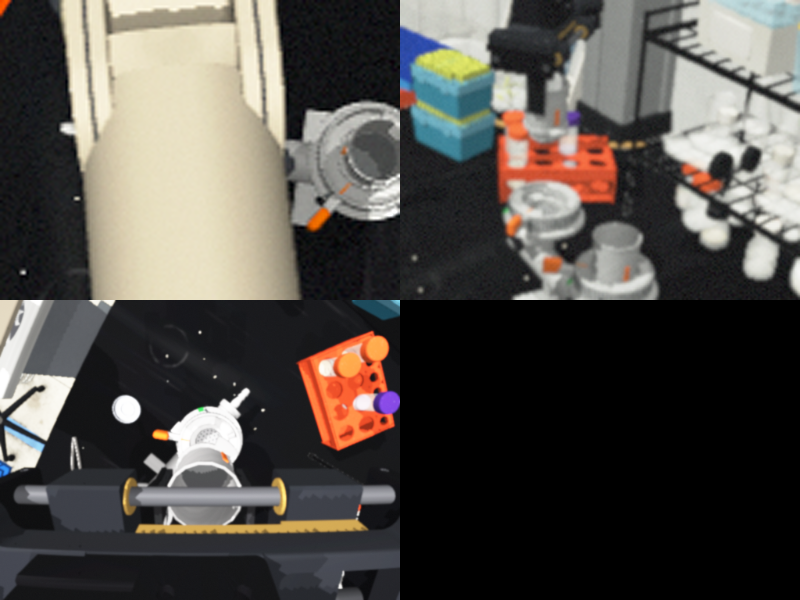

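The wrist view shows the funnel held in the jaws, with the port ring ahead of it at about (266,145) in full-size pixels. The lever is at (206,174) and the green mark at (260,138). I'll zoom in to measure this.

```bash
python3 - <<'E'
import cv2
w=cv2.imread("pics/w2.png")
cv2.imwrite("pics/cw2.png",cv2.resize(w[105:225,185:345],(800,600),interpolation=cv2.INTER_CUBIC))
E
```

```text
(no output)
```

View pics/cw2.png

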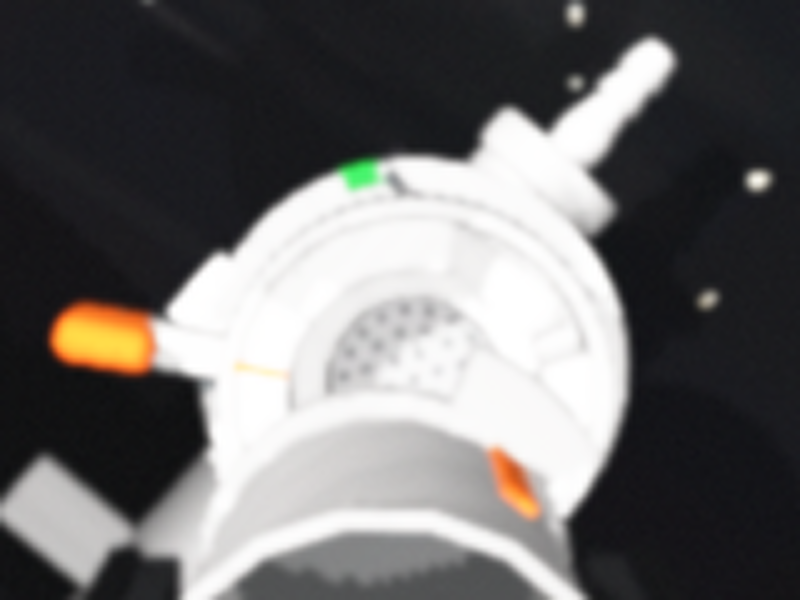

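The crop shows the port ring, with its right edge at (628,350) and top edge at (400,157). The +y pocket edges are near (455,245) and (585,348), the lever is at (100,340), and the funnel's stripe is at (515,483).

```bash
python3 - <<'E'
from h import *
from scipy.optimize import least_squares
c=cap("wrist"); px=lambda l:np.array(l,float)/5+[185,105]-0.4
A=plane(c,px([(400,157),(440,158),(480,165),(540,203),(590,260),(615,305),(628,350),(626,400)]),.134)[:,:2]
f=lambda p:np.hypot(*(A-p[:2]).T)-.045
r=least_squares(f,[.543,.025]);P=r.x;print("port",P.round(4),(r.fun*1e3).round(1))
tcp=robot.sense()["eef_pos"]
ang=lambda v:np.degrees(np.arctan2(v[1],v[0]))
for n,p,z in(("pocket1",(455,245),.134),("pocket1b",(470,215),.134),("pocket2",(585,348),.134),("pk2in",(540,355),.134),("lever",(105,338),.14),("plateL",(327,370),.112),("plateT",(410,298),.112),("boretop",(400,268),.12),("green",(360,175),.134)):
    v=plane(c,px(p),z)[0,:2]-P;print(n,ang(v).round(1),(np.hypot(*v)*1e3).round(1))
for n,p in(("lugA",(480,345)),("lugB",(600,455)),("lugmid",(550,390))):
    v=plane(c,px(p),tcp[2]-.059+.022)[0,:2]-tcp[:2];print(n,ang(v).round(1),(np.hypot(*v)*1e3).round(1))
o,v=rays(c,px([(495,450),(515,483),(530,515)]))
for k in v:
    a=k[:2]@k[:2];d=o[:2]-tcp[:2];b=k[:2]@d;q=d@d-.026**2
    for sg in(-1,1):
        t=(-b+sg*np.sqrt(max(b*b-a*q,0)))/a;X=o+k*t;print("stripe",sg,ang(X[:2]-tcp[:2]).round(1),(X[2]-tcp[2]).round(4))
# top0 ring circles
t=cap("top"); g=cv2.cvtColor(cv2.imread("pics/top0.png"),cv2.COLOR_BGR2GRAY)
for n,q in(("free",P),("occ",P+[-.021,-.169])):
    th=np.radians(np.arange(0,360,6)); C=q.copy()
    for it in range(4):
        pts=[]
        for a in th:
            rr=np.arange(.038,.054,.0005); Q=np.c_[C[0]+rr*np.cos(a),C[1]+rr*np.sin(a),np.full(len(rr),.134)]
            u=proj(t,Q).astype(np.float32); I=cv2.remap(g,u[:,:1].copy(),u[:,1:].copy(),cv2.INTER_LINEAR).ravel().astype(float); d=-np.gradient(cv2.GaussianBlur(I[None],(9,1),0)[0])
            i=d.argmax()
            if d[i]>4 and 2<i<len(rr)-3: pts.append(Q[i,:2])
        B=np.array(pts); r=least_squares(lambda p:np.hypot(*(B-p[:2]).T)-p[2],[*C,.045],loss="soft_l1",f_scale=.001); C=r.x[:2]
    print(n,r.x.round(4),len(B)); 
    if n=="free":F=C
print("yaw",ang(F-C)-90,np.linalg.norm(F-C)); print("tcp",tcp)
E
```

```text
port [0.5478 0.0349] [ 1.2  0.7  0.6 -1.3 -1.7 -0.5  0.9  1.8]
pocket1 109.8 27.3
pocket1b 107.1 34.6
pocket2 38.5 36.2
pk2in 37.0 26.0
lever -152.2 71.4
plateL -130.5 24.2
plateT 139.1 11.4
boretop 139.5 20.2
green 142.5 44.4
lugA 98.7 36.4
lugB 60.7 36.8
lugmid 79.9 36.6
stripe -1 82.5 -0.0302
stripe 1 16.7 -0.1238
stripe -1 76.5 -0.021
stripe 1 25.5 -0.0886
stripe -1 73.2 -0.0113
stripe 1 30.1 -0.0643
free [0.5451 0.0371 0.0467] 48
occ [ 0.5225 -0.1415  0.0463] 54
yaw -7.198986862645 0.18001718353389332
tcp [0.54187441 0.02405178 0.28351077]
```

Request:
jog_arm --rot '[[0, 0, 0], [0, 0, 0], [0, 0, 0], [0, 0, 0], [0, 0, 0], [0, 0, 0], [0, 0, 0], [0, 0, 0], [0, 0, 0], [0, 0, 0]]' --offset '[[7, -10, 0], [7, -10, 0], [7, -10, 0], [7, -10, 0], [7, -10, 0], [0, 0, 0], [0, 0, 0], [0, 0, 0], [0, 0, 0], [0, 0, 0]]' --jaw '[-1, -1, -1, -1, -1, -1, -1, -1, -1, -1]'

```text
time_s: 7.32
eef_pos: [0.577, -0.0246, 0.2837]
ee_rot: [-0.0, 0.475, 0.88, 0.0]
contact_force: [-0.3, 0.2, -0.5]
width: 0.0518
grasp_force: 50.0
```

```bash
python3 - <<'E'
from h import *
import pickle
e=[];
for i in range(4):
    c=cap("wrist","w3" if i==0 else None); e.append(c["W"][:3,3])
    pickle.dump(c,open(f"w3_{i}.pkl","wb"))
print(np.array(e).round(4).tolist(), robot.sense()["eef_pos"])
w=c["img"][:,:,::-1];p=proj(c,[[.546,.026,.12]])[0];print(p)
x0,y0=int(p[0])-80,max(0,int(p[1])-60);print(x0,y0)
cv2.imwrite("pics/cw3.png",cv2.resize(w[y0:y0+120,x0:x0+160],(800,600),interpolation=cv2.INTER_CUBIC))
E
```

```text
[[0.5388, 0.0348, 0.4331], [0.5388, 0.0347, 0.4331], [0.5389, 0.0346, 0.4331], [0.5389, 0.0346, 0.433]] [ 0.57717245 -0.02496669  0.28363932]
[262.17439119 127.25950844]
182 67
```

View pics/cw3.png

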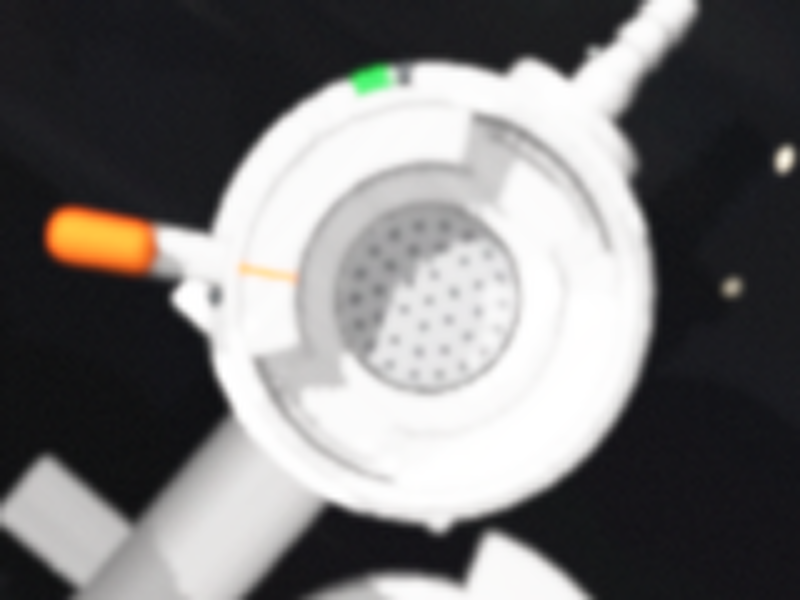

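The port is now in clear view: plate centre at crop (427,298), ring centre about (434,290), lever at (100,240), and the four gap corners at (473,115), (610,250), (255,355) and (392,482).

```bash
python3 - <<'E'
from h import *
import pickle
c=pickle.load(open("w3_0.pkl","rb")); px=lambda l:np.array(l,float)/5+[182,67]-0.4
from scipy.optimize import least_squares
def circ(l,z):
    B=plane(c,px(l),z)[:,:2];r=least_squares(lambda p:np.hypot(*(B-p[:2]).T)-p[2],[.545,.026,.03]);return r.x.round(4),(r.fun*1e3).round(1)
print("plate",circ([(337,298),(519,298),(430,201),(427,393),(365,228),(490,228),(365,365),(493,360)],.112))
print("ring",circ([(213,290),(655,290),(430,60),(435,520),(600,440),(280,470),(300,120)],.134))
P=circ([(337,298),(519,298),(430,201),(427,393),(365,228),(490,228),(365,365),(493,360)],.112)[0][:2]
ang=lambda v:np.degrees(np.arctan2(v[1],v[0]))
for n,p,z in(("g1",(473,115),.134),("g2",(610,250),.134),("g3",(255,355),.134),("g4",(392,482),.134),("lever",(102,240),.14),("green",(372,80),.134),("orangeline",(268,272),.134)):
    v=plane(c,px(p),z)[0,:2]-P;print(n,ang(v).round(1),(np.hypot(*v)*1e3).round(1))
for n,a,b in(("nozzle",(600,100),(683,5)),("tubeL",(75,600),(235,415)),("tubeL2",(85,590),(225,428))):
    Q=plane(c,px([a,b]),.09);print(n,(ang(Q[1,:2]-Q[0,:2])-90).round(1))
E
```

```text
plate (array([0.5501, 0.0302, 0.0214]), array([-0.3, -0.1,  0.4,  0.6, -0. , -0.1, -0.1, -0.3]))
ring (array([0.5508, 0.0303, 0.0483]), array([-0.7, -0. ,  1.4, -0.4, -0.5,  1.5, -1.2]))
g1 110.2 39.5
g2 49.0 40.3
g3 -129.9 39.8
g4 -68.4 40.4
lever -157.4 70.4
green 138.4 47.1
orangeline -156.8 35.4
nozzle -8.0
tubeL -8.8
tubeL2 -8.7
```

```bash
python3 - <<'E'
from h import *
import pickle
from scipy.optimize import least_squares
def circ(c,l,z,r0=None):
    B=plane(c,l,z)[:,:2]
    if r0: r=least_squares(lambda p:np.hypot(*(B-p[:2]).T)-r0,B.mean(0))
    else: r=least_squares(lambda p:np.hypot(*(B-p[:2]).T)-p[2],[*B.mean(0),.03])
    return r.x.round(4),(r.fun*1e3).round(1)
t=cap("top"); p=lambda l:np.array(l,float)/4+[185,140]-.375
print("top plate",circ(t,p([(149,143),(222,143),(186,107),(186,180)]),.112))
print("top ring",circ(t,p([(106,145),(188,64),(188,229),(270,130),(130,88),(245,85),(130,205)]),.134))
print("top occ ring",circ(t,p([(545,190),(460,103),(462,268),(520,130),(520,245),(385,215),(395,140)]),.134))
# held rim in w3: upper outline of rim, automatic
c=pickle.load(open("w3_0.pkl","rb")); tcp=np.array([.577,-.0248,.2836])
g=cv2.cvtColor(c["img"],cv2.COLOR_RGB2GRAY)
ctr=proj(c,[[*tcp[:2],tcp[2]+.015]])[0];print("pred rim centre px",ctr)
L=[]
for col in range(215,311,5):
    # rim white band above dark inside: last strong bright->dark drop
    colv=g[165:232,col].astype(int); d=colv[2:]-colv[:-2]; i=d.argmin(); L.append((col,166+i,d[i]))
print(L)
# w2 port refit, camera = w3 shifted by commanded offset
c2=dict(c);c2["W"]=c["W"].copy();c2["W"][:3,3]+=[-.035,.050,0]; q=lambda l:np.array(l,float)/5+[185,105]-.4
print("w2 ring",circ(c2,q([(400,157),(440,158),(590,260),(615,305),(628,350),(626,400),(222,400)]),.134,.0483))
print("w2 plate",circ(c2,q([(327,370),(345,325),(375,302),(410,297),(440,302)]),.112,.0214))
E
```

```text
top plate (array([0.5482, 0.0273, 0.0227]), array([-0.1, -0.1,  0.1,  0.1]))
top ring (array([0.5433, 0.0252, 0.0504]), array([-0.3,  0. ,  0.1, -0.3,  0.1,  0.2,  0.1]))
top occ ring (array([ 0.5182, -0.1406,  0.0502]), array([ 0.4,  0.7, -0.1, -0.5, -0.2,  0.5, -0.7]))
pred rim centre px [259.73907025 250.30424995]
[(215, np.int64(216), np.int64(-131)), (220, np.int64(203), np.int64(-117)), (225, np.int64(207), np.int64(-118)), (230, np.int64(186), np.int64(-77)), (235, np.int64(181), np.int64(-80)), (240, np.int64(175), np.int64(-78)), (245, np.int64(169), np.int64(-71)), (250, np.int64(168), np.int64(-182)), (255, np.int64(169), np.int64(-142)), (260, np.int64(171), np.int64(-141)), (265, np.int64(171), np.int64(-151)), (270, np.int64(173), np.int64(-134)), (275, np.int64(170), np.int64(-136)), (280, np.int64(169), np.int64(-149)), (285, np.int64(167), np.int64(-141)), (290, np.int64(220), np.int64(-99)), (295, np.int64(202), np.int64(-91)), (300, np.int64(200), np.int64(-145)), (305, np.int64(197), np.int64(-79)), (310, np.int64(211), np.int64(-7))]
w2 ring (array([0.5481, 0.0318]), array([ 0.6,  0.5, -1.9, -1.2, -0.3, -0.2, -3.3]))
w2 plate (array([0.5513, 0.0254]), array([-0.5,  0.2,  0.5, -0.2, -0.3]))
```

```bash
python3 - <<'E'
import cv2
w=cv2.imread("pics/w3.png")
cv2.imwrite("pics/cw4.png",cv2.resize(w[155:245,200:320],(800,600),interpolation=cv2.INTER_CUBIC))
E
```

View pics/cw4.png

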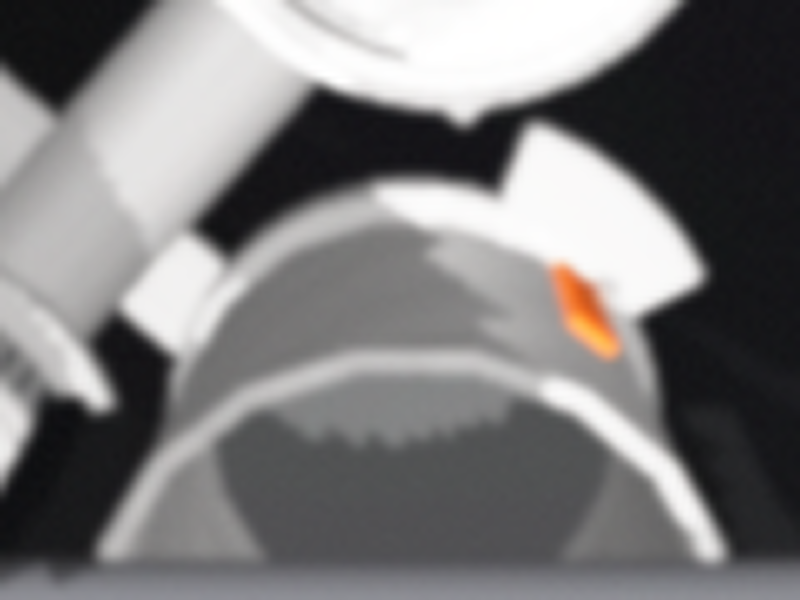

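The held funnel's lug shows clearly, with corners at crop (530,120) and (708,270). The flange arc and the rim arc are both usable for finding the funnel's axis in the hand.

```bash
python3 - <<'E'
from h import *
import pickle
from scipy.optimize import least_squares
c=pickle.load(open("w3_0.pkl","rb")); tcp=np.array([.577,-.0248,.2836]); k=800/120
px=lambda l:np.array(l,float)/k+[200,155]-.43
def circ(l,z):
    B=plane(c,px(l),z)[:,:2]
    out=[]
    for r0 in(.027,None):
        r=least_squares(lambda p:np.hypot(*(B-p[:2]).T)-(r0 or p[2]),[*tcp[:2],.027]); out.append(((r.x[:2]-tcp[:2])*1e3).round(1).tolist()+[r.x[2].round(4),(r.fun*1e3).round(1).tolist()])
    return out
print("rim",circ([(97,555),(160,468),(240,400),(350,352),(470,352),(560,385),(650,460),(728,555)],tcp[2]+.015))
fl=[(180,360),(230,265),(300,210),(380,180),(440,180),(500,197)]
zf=tcp[2]-.037
print("flange",circ(fl,zf))
B=plane(c,px(fl),zf)[:,:2]; A=least_squares(lambda p:np.hypot(*(B-p).T)-.027,tcp[:2]).x
ang=lambda v:np.degrees(np.arctan2(v[1],v[0]))
for a in (A,tcp[:2]):
    for p in((530,120),(708,270),(640,185),(505,195),(630,315)):
        v=plane(c,px(p),zf)[0,:2]-a;print(ang(v).round(1),(np.hypot(*v)*1e3).round(1))
# chord direction of the lug's tip is square to the lug axis
v=np.diff(plane(c,px([(530,120),(708,270)]),zf)[:,:2],axis=0)[0];print("chord normal",ang(v)+90)
E
```

```text
rim [[1.9, -1.3, np.float64(0.027), [0.4, -0.5, -0.3, 0.5, 0.4, -0.0, -0.8, 0.5]], [2.0, -1.4, np.float64(0.0271), [0.3, -0.5, -0.3, 0.5, 0.4, -0.0, -0.8, 0.4]]]
flange [[1.6, 0.5, np.float64(0.027), [-0.0, -0.1, -0.1, 0.4, 0.1, -0.4]], [1.0, 0.8, np.float64(0.0263), [0.1, -0.2, -0.2, 0.3, 0.2, -0.2]]]
104.0 35.6
61.9 35.6
81.6 35.5
103.3 27.0
60.8 25.9
101.2 35.6
60.0 36.8
79.1 36.2
99.7 27.1
58.2 27.2
chord normal 83.1075208038992
```

Request:
jog_arm --rot '[[0, 0, -1], [0, 0, 0], [0, 0, 0], [0, 0, 0], [0, 0, 0], [0, 0, 0], [0, 0, 0], [0, 0, 0], [0, 0, 0], [0, 0, 0]]' --offset '[[-8.5, 16.3, 0], [-10, 18, 0], [-10, 19, 0], [0, 0, -20], [0, 0, -20], [0, 0, -20], [0, 0, -12], [0, 0, -6], [0, 0, 0], [0, 0, 0]]' --jaw '[-1, -1, -1, -1, -1, -1, -1, -1, -1, -1]'

```text
time_s: 8.4
eef_pos: [0.5491, 0.028, 0.2062]
ee_rot: [0.0, 0.483, 0.876, 0.0]
contact_force: [0.2, -0.5, -1.3]
width: 0.0518
grasp_force: 50.0
```

```bash
python3 - <<'E'
from h import *
import pickle
for i in range(3): print(robot.sense()["eef_pos"],robot.sense()["moment"]); c=cap("scene","s3"); 
s=c["img"][150:230,225:345,::-1]; w=cap("wrist","w4")["img"][130:250,180:340,::-1]
cv2.imwrite("pics/m4.png",np.hstack([cv2.resize(s,(400,267),interpolation=cv2.INTER_CUBIC),cv2.resize(w,(356,267),interpolation=cv2.INTER_CUBIC)]))
E
```

```text
[0.54907924 0.02798436 0.20622131] [-0.08242137  0.00932889  0.00157473]
[0.54932541 0.02797828 0.20662752] [-0.00970678  0.01237501 -0.01112092]
[0.54941568 0.02802707 0.2067329 ] [-0.04447096  0.03588511  0.00716274]
```

Request:
jog_arm --rot '[[0, 0, 0], [0, 0, 0], [0, 0, 0], [0, 0, 0], [0, 0, 0], [0, 0, 0], [0, 0, 0], [0, 0, 0], [0, 0, 0], [0, 0, 0]]' --offset '[[0, 0, -5], [0, 0, -5], [0, 0, -5], [0, 0, -4], [0, 0, -3], [0, 0, -2], [0, 0, -2], [0, 0, -2], [0, 0, -2], [0, 0, 0]]' --jaw '[-1, -1, -1, -1, -1, -1, -1, -1, -1, -1]'

```text
time_s: 9.43
eef_pos: [0.5487, 0.0281, 0.1753]
ee_rot: [-0.0, 0.483, 0.876, -0.0]
contact_force: [0.9, -0.7, -1.7]
width: 0.0523
grasp_force: 50.0
```

Request:
jog_arm --rot '[[0, 0, 0], [0, 0, 0], [0, 0, 0], [0, 0, 0], [0, 0, 0], [0, 0, 0], [0, 0, 0], [0, 0, 0], [0, 0, 0], [0, 0, 0]]' --offset '[[0, 0, -1], [0, 0, -1], [0, 0, -1], [0, 0, -1], [0, 0, -1], [0, 0, -1], [0, 0, 0], [0, 0, 0], [0, 0, 0], [0, 0, 0]]' --jaw '[-1, -1, -1, -1, -1, -1, -1, -1, -1, -1]'

```text
time_s: 10.27
eef_pos: [0.5492, 0.0287, 0.1705]
ee_rot: [0.0, 0.483, 0.876, 0.001]
contact_force: [-1.3, 4.4, 8.3]
width: 0.0521
grasp_force: 49.8
```

Request:
jog_arm --rot '[[0, 0, 0], [0, 0, 0], [0, 0, 0], [0, 0, 0], [0, 0, 0], [0, 0, 0], [0, 0, 0], [0, 0, 0], [0, 0, 0], [0, 0, 0]]' --offset '[[0, 0.7, 0], [0, 0, 0], [0, 0, -1], [0, 0, -1], [0, 0, -1], [0, 0, 0], [0, 0, 0], [0, 0, 0], [0, 0, 0], [0, 0, 0]]' --jaw '[-1, -1, -1, -1, -1, -1, -1, -1, -1, -1]'

```text
time_s: 11.1
eef_pos: [0.5493, 0.029, 0.1679]
ee_rot: [0.0, 0.483, 0.876, 0.001]
contact_force: [-2.6, 2.4, 11.7]
width: 0.052
grasp_force: 49.8
```

```bash
python3 -c "
from h import *
s=robot.sense();print(s['eef_pos'],s['contact_force'],s['moment'],s['grasp_force'])"
```

```text
[0.54927145 0.02904369 0.16787219] [-2.61603305  2.39631748 11.70165587] [0.45732548 0.80155663 0.00129058] 49.75478655891493
```

Request:
jog_arm --rot '[[0, 0, 0], [0, 0, 0], [0, 0, 0], [0, 0, 0], [0, 0, 0], [0, 0, 0], [0, 0, 0], [0, 0, 0], [0, 0, 0], [0, 0, 0]]' --offset '[[-0.5, 0.4, 0], [0, 0, -1], [0, 0, -1], [0, 0, -1], [0, 0, -1], [0, 0, 0], [0, 0, 0], [0, 0, 0], [0, 0, 0], [0, 0, 0]]' --jaw '[-1, -1, -1, -1, -1, -1, -1, -1, -1, -1]'

```text
time_s: 11.93
eef_pos: [0.5492, 0.0294, 0.1642]
ee_rot: [0.001, 0.483, 0.876, 0.001]
contact_force: [-1.6, 2.1, 12.4]
width: 0.0522
grasp_force: 49.7
```

Request:
jog_arm --rot '[[0, 0, 0], [0, 0, 0], [0, 0, 0], [0, 0, 0], [0, 0, 0], [0, 0, 0], [0, 0, 0], [0, 0, 0], [0, 0, 0], [0, 0, 0]]' --offset '[[0, 0, -0.5], [0, 0, -0.5], [0, 0, -0.5], [0, 0, -0.5], [0, 0, 0], [0, 0, 0], [0, 0, 0], [0, 0, 0], [0, 0, 0], [0, 0, 0]]' --jaw '[-1, -1, -1, -1, -1, -1, -1, -1, -1, -1]'

```text
time_s: 12.77
eef_pos: [0.5493, 0.0295, 0.1629]
ee_rot: [0.001, 0.483, 0.876, 0.001]
contact_force: [-4.9, 1.7, 20.1]
width: 0.0516
grasp_force: 49.6
```

Request:
jog_arm --rot '[[0, 0, 0], [0, 0, 0], [0, 0, 0], [0, 0, 0], [0, 0, 0], [0, 0, 0], [0, 0, 0], [0, 0, 0], [0, 0, 0], [0, 0, 0]]' --offset '[[-0.3, 0, -0.6], [0, 0, 0], [0, 0, 0], [0, 0, 0], [0, 0, 0], [0, 0, 0], [0, 0, 0], [0, 0, 0], [0, 0, 0], [0, 0, 0]]' --jaw '[-1, -1, -1, -1, -1, -1, -1, -1, -1, -1]'

```text
time_s: 13.6
eef_pos: [0.5493, 0.0295, 0.1629]
ee_rot: [0.001, 0.483, 0.876, 0.001]
contact_force: [-5.6, 3.0, 24.1]
width: 0.0519
grasp_force: 49.5
```

Request:
jog_arm --rot '[[0, 0, 0], [0, 0, 0], [0, 0, 0], [0, 0, 0], [0, 0, 0], [0, 0, 0], [0, 0, 0], [0, 0, 0], [0, 0, 0], [0, 0, 0]]' --offset '[[0, 0, 1.5], [0, 0, 0], [0, 0, 0], [0, 0, 0], [0, 0, 0], [0, 0, 0], [0, 0, 0], [0, 0, 20], [0, 0, 35], [0, 0, 35]]' --jaw '[-1, -0.5, 0.3, 1, 1, 1, 1, 1, 1, 1]'

```text
time_s: 14.43
eef_pos: [0.547, 0.0288, 0.2515]
ee_rot: [-0.001, 0.483, 0.876, -0.001]
contact_force: [0.9, -0.2, -0.2]
width: 0.0861
grasp_force: 0.0
```

```bash
python3 - <<'E'
from h import *
c=cap("wrist","w5"); print(robot.sense()["eef_pos"],robot.sense()["ee_rot"])
P=np.array([.549,.029])
print("pred port px",proj(c,[[*P,.12],[*P,.178]]))
for b in blobs(masks(c)["orange"]):
    v=plane(c,b[0],.14)[0,:2]-P; print(b,v.round(4),np.degrees(np.arctan2(v[1],v[0])).round(1),np.hypot(*v).round(4))
w=c["img"][:,:,::-1]; s=cap("scene","s5")["img"][150:230,225:345,::-1]
cv2.imwrite("pics/m5.png",np.vstack([cv2.resize(w[0:240,100:420],(600,450),interpolation=cv2.INTER_CUBIC)[:450],cv2.resize(s,(600,400),interpolation=cv2.INTER_CUBIC)[:150]]))
E
```

```text
[0.54997129 0.02890762 0.25947026] [0.00279342 0.48321619 0.87549317 0.00245247]
pred port px [[262.63505534 186.01079345]
 [262.78414604 202.5114233 ]]
([455.1, 108.6], [385, 24, 127, 169, 12745]) [0.1121 0.1673] 56.2 0.2014
([194.8, 177.8], [183, 170, 23, 17, 238]) [-0.0642 -0.0246] -159.1 0.0688
([281.5, 173.8], [280, 172, 4, 5, 13]) [0.0063 0.0247] 75.6 0.0255
([111.5, 250.2], [102, 227, 26, 48, 602]) [-0.1036 -0.1447] -125.6 0.1779
([409.6, 250.4], [396, 227, 26, 48, 488]) [0.1709 0.0286] 9.5 0.1733
([144.7, 234.8], [137, 230, 15, 9, 95]) [-0.0802 -0.1078] -126.6 0.1343
([374.4, 290.3], [236, 279, 273, 20, 3319]) [ 0.1695 -0.0311] -10.4 0.1723
([179.4, 287.5], [176, 282, 8, 12, 51]) [-0.019  -0.1453] -97.5 0.1465
([383.0, 371.4], [375, 362, 17, 22, 158]) [ 0.2585 -0.1204] -25.0 0.2852
```

Request:
jog_arm --rot '[[0, 0, 7], [0, 0, 7], [0, 0, 7], [0, 0, 7], [0, 0, 7], [0, 0, 7], [0, 0, 7], [0, 0, 7], [0, 0, 7], [0, 0, 7]]' --offset '[[-10, -4, 0], [-10, -4, 0], [-10, -4, 0], [-10, -4, 0], [-10, -4, 0], [-10, -4, 0], [-7, -2, 0], [0, 0, 0], [0, 0, 0], [0, 0, 0]]' --jaw '[0, -0.3, -0.5, -0.5, -0.5, -0.5, -0.5, -0.5, -0.5, -0.5]'

```text
time_s: 15.37
eef_pos: [0.4806, 0.003, 0.251]
ee_rot: [-0.0, -0.11, 0.994, 0.0]
contact_force: [-0.5, -0.1, -0.3]
width: 0.0282
grasp_force: 0.0
```

Request:
jog_arm --rot '[[0, 0, 5], [0, 0, 4], [0, 0, 0], [0, 0, 0], [0, 0, 0], [0, 0, 0], [0, 0, 0], [0, 0, 0], [0, 0, 0], [0, 0, 0]]' --offset '[[0, 0, 0], [0, 0, 0], [0, 0, 0], [0, 0, 0], [0, 0, 0], [0, 0, 0], [0, 0, 0], [0, 0, 0], [0, 0, 0], [0, 0, 0]]' --jaw '[-0.5, -0.5, -0.5, -0.5, -0.5, -0.5, -0.5, -0.5, -0.5, -0.5]'

```text
time_s: 16.2
eef_pos: [0.481, 0.0032, 0.2515]
ee_rot: [-0.0, -0.184, 0.983, 0.0]
contact_force: [0.1, 0.8, -1.4]
width: 0.0214
grasp_force: 0.0
```

```bash
python3 - <<'E'
from h import *
s=robot.sense();c=cap("wrist","w6"); print(s["eef_pos"],s["ee_rot"],s["width"],s["qpos"])
t=s["eef_pos"]
print("tcp px at lever height",proj(c,[[t[0],t[1],.14]]))
for b in blobs(masks(c)["orange"]): 
    v=plane(c,b[0],.14)[0]; print(b,v.round(4))
t=cap("scene")
for b in blobs(masks(t)["orange"]): print(b)
sc=cap("scene");
w=c["img"][:,:,::-1]
a=cv2.resize(w,(533,400)); b=cv2.resize(sc["img"][140:260,220:340,::-1],(267,267),interpolation=cv2.INTER_CUBIC)
o=np.zeros((400,800,3),np.uint8);o[:,:533]=a;o[:267,533:]=b;cv2.imwrite("pics/m6.png",o)
E
```

```text
[0.48095063 0.00316149 0.25145755] [-1.55168667e-05 -1.84213671e-01  9.82886220e-01  4.52811070e-05] 0.021434236538436544 [-0.5071931  -0.01351242  0.40566372  1.82493121  0.00540158  1.32911921
  1.83848442]
tcp px at lever height [[261.17171633 189.2377709 ]]
([175.7, 146.0], [164, 138, 25, 18, 281]) [ 0.4706 -0.0894  0.14  ]
([145.6, 162.6], [142, 160, 8, 6, 13]) [ 0.4969 -0.1128  0.14  ]
([259.6, 190.9], [254, 179, 12, 24, 231]) [0.4831 0.0023 0.14  ]
([134.8, 193.5], [131, 190, 9, 8, 30]) [ 0.5317 -0.1151  0.14  ]
([212.2, 252.3], [208, 228, 11, 48, 233]) [ 0.5653 -0.0205  0.14  ]
([311.3, 251.7], [306, 228, 10, 48, 274]) [0.5261 0.0784 0.14  ]
([280.3, 291.5], [121, 282, 299, 17, 3539]) [0.5841 0.0663 0.14  ]
([397.0, 361.7], [391, 349, 13, 23, 186]) [0.6296 0.2457 0.14  ]
([244.6, 115.7], [235, 113, 22, 6, 43])
([176.2, 118.3], [173, 116, 7, 7, 30])
([262.4, 120.6], [260, 120, 6, 2, 8])
([198.7, 129.2], [193, 124, 15, 12, 112])
([256.6, 142.0], [254, 136, 7, 14, 82])
([272.0, 153.0], [264, 145, 19, 15, 168])
([296.6, 164.7], [284, 147, 25, 35, 672])
([252.7, 166.4], [248, 153, 14, 28, 180])
([350.6, 169.4], [341, 162, 20, 15, 134])
([414.7, 193.0], [410, 187, 10, 13, 97])
([255.9, 192.6], [253, 188, 7, 10, 49])
([275.6, 211.8], [272, 209, 9, 7, 55])
```

View pics/m6.png

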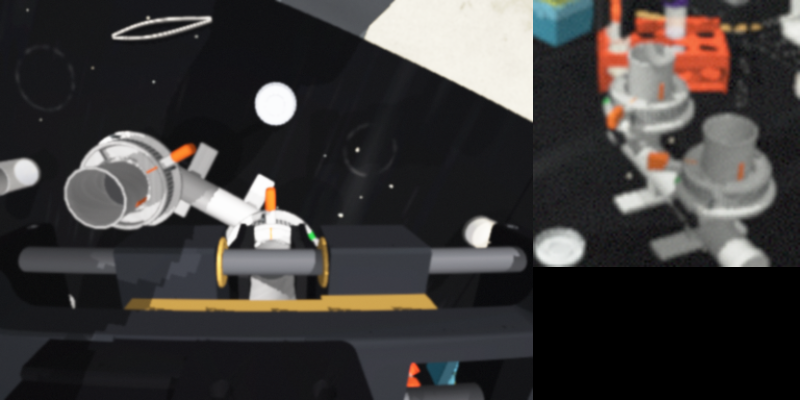

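The wrist view shows the lever at (259,190), lined up between the jaws. The scene view shows the funnel seated in the port much like its neighbour.

Request:
jog_arm --rot '[[0, 0, 0], [0, 0, 0], [0, 0, 0], [0, 0, 0], [0, 0, 0], [0, 0, 0], [0, 0, 0], [0, 0, 0], [0, 0, 0], [0, 0, 0]]' --offset '[[1.5, -0.5, -20], [0, 0, -25], [0, 0, -25], [0, 0, -15], [0, 0, -10], [0, 0, -10], [0, 0, -6], [0, 0, 0], [0, 0, 0], [0, 0, 0]]' --jaw '[-0.5, -0.5, -0.5, -0.5, -0.5, -0.5, -0.5, -0.5, -0.5, -0.5]'

```text
time_s: 17.18
eef_pos: [0.483, 0.0027, 0.1413]
ee_rot: [0.001, -0.184, 0.983, 0.0]
contact_force: [-0.1, -0.3, -0.8]
width: 0.0218
grasp_force: 0.0
```

```bash
python3 - <<'E'
from h import *
s=robot.sense();p=np.array(s["eef_pos"]);q=s["ee_rot"];print(p,s["contact_force"],s["width"])
P=np.array([.5495,.0295]);v=p[:2]-P;th=np.degrees(np.arctan2(v[1],v[0]))%360;print(th,np.hypot(*v))
a=th;X=p[:2]
for i in range(14):
    a-=5; Y=P+.0715*np.array([np.cos(np.radians(a)),np.sin(np.radians(a))]);print(i,round(a,1),((Y-X)*1e3).round(1));X=Y
E
```

```text
[0.48297048 0.00269201 0.14125356] [-0.09978583 -0.26849888 -0.84587374] 0.021812536036394548
201.94691534373067 0.07172757512431249
0 196.9 [-1.9  6. ]
1 191.9 [-1.6  6. ]
2 186.9 [-1.   6.2]
3 181.9 [-0.5  6.2]
4 176.9 [0.1 6.2]
5 171.9 [0.6 6.2]
6 166.9 [1.1 6.1]
7 161.9 [1.7 6. ]
8 156.9 [2.2 5.8]
9 151.9 [2.7 5.6]
10 146.9 [3.2 5.4]
11 141.9 [3.6 5.1]
12 136.9 [4.1 4.7]
13 131.9 [4.5 4.4]
```

Request:
jog_arm --rot '[[0, 0, -5], [0, 0, -5], [0, 0, -5], [0, 0, -5], [0, 0, -5], [0, 0, -5], [0, 0, -5], [0, 0, -5], [0, 0, 0], [0, 0, 0]]' --offset '[[-1.9, 6.0, 0], [-1.6, 6.0, 0], [-1.0, 6.2, 0], [-0.5, 6.2, 0], [0.1, 6.2, 0], [0.6, 6.2, 0], [1.1, 6.1, 0], [1.7, 6.0, 0], [0, 0, 0], [0, 0, 0]]' --jaw '[-0.5, -0.5, -0.5, -0.5, -0.5, -0.5, -0.5, -0.5, -0.5, -0.5]' --newtons 40

```text
time_s: 18.02
eef_pos: [0.4813, 0.0517, 0.141]
ee_rot: [0.0, 0.161, 0.987, 0.0]
contact_force: [-1.2, -0.3, -0.6]
width: 0.022
grasp_force: 0.0
```

Request:
jog_arm --rot '[[0, 0, -5], [0, 0, -5], [0, 0, -5], [0, 0, -3], [0, 0, 0], [0, 0, 0], [0, 0, 0], [0, 0, 0], [0, 0, 0], [0, 0, 0]]' --offset '[[2.2, 5.8, 0], [2.7, 5.6, 0], [3.2, 5.4, 0], [2.1, 3.1, 0], [0, 0, 0], [0, 0, 0], [0, 0, 0], [0, 0, 0], [0, 0, 0], [0, 0, 0]]' --jaw '[-0.5, -0.5, -0.5, -0.5, -0.5, -0.5, -0.5, -0.5, -0.5, -0.5]'

```text
time_s: 18.85
eef_pos: [0.4911, 0.0714, 0.1405]
ee_rot: [0.0, 0.315, 0.949, 0.0]
contact_force: [0.5, 0.2, 0.6]
width: 0.0218
grasp_force: 0.0
```

```bash
python3 - <<'E'
from h import *
s=robot.sense();print(s["eef_pos"],s["contact_force"],s["moment"],s["width"])
p=s["eef_pos"];print(np.degrees(np.arctan2(p[1]-.0295,p[0]-.5495)))
c=cap("wrist","w7"); P=np.array([.5495,.0295])
for b in blobs(masks(c)["orange"]): 
    v=plane(c,b[0],.14)[0,:2]-P
    if .05<np.hypot(*v)<.09: print("lever",b,np.degrees(np.arctan2(v[1],v[0])).round(1),np.hypot(*v).round(4))
c=cap("scene")
for b in blobs(masks(c)["orange"]): 
    v=plane(c,b[0],.132)[0,:2]-P
    if .04<np.hypot(*v)<.1: print("lever sc",b,np.degrees(np.arctan2(v[1],v[0])).round(1),np.hypot(*v).round(4))
E
```

```text
[0.49110739 0.07136708 0.14053197] [0.48404938 0.1937638  0.5519354 ] [-0.01007182  0.03903254 -0.00784007] 0.02180530411344413
144.35975038764585
lever ([253.6, 224.7], [244, 214, 20, 25, 283]) 147.0 0.0804
lever ([211.9, 239.3], [208, 228, 10, 27, 108]) 166.7 0.077
lever ([310.9, 230.0], [308, 228, 6, 7, 11]) 122.5 0.0821
lever ([307.5, 235.9], [306, 233, 4, 7, 13]) 122.7 0.0778
lever ([212.8, 269.1], [208, 263, 10, 13, 79]) 175.2 0.059
lever ([308.8, 269.5], [305, 263, 10, 13, 51]) 112.8 0.0577
lever ([141.8, 295.7], [137, 295, 9, 2, 13]) -147.2 0.0846
lever ([168.1, 296.4], [163, 295, 10, 3, 14]) -152.2 0.0683
lever ([361.0, 296.1], [357, 295, 9, 3, 12]) 77.8 0.0712
lever ([387.5, 295.7], [384, 295, 8, 2, 12]) 72.9 0.0876
lever ([195.5, 296.7], [191, 296, 9, 2, 13]) -160.8 0.0526
lever ([333.5, 296.7], [330, 296, 8, 2, 12]) 85.6 0.055
lever sc ([259.9, 166.6], [258, 164, 5, 6, 28]) 81.3 0.068
lever sc ([251.8, 175.7], [248, 174, 8, 5, 26]) 131.7 0.0523
```

Request:
jog_arm --rot '[[0, 0, -2.5], [0, 0, -2.5], [0, 0, -2.5], [0, 0, -2], [0, 0, 0], [0, 0, 0], [0, 0, 0], [0, 0, 0], [0, 0, 0], [0, 0, 0]]' --offset '[[1.9, 2.5, 0], [2.0, 2.4, 0], [2.1, 2.3, 0], [1.7, 1.7, 0], [0, 0, 0], [0, 0, 0], [0, 0, 0], [0, 0, 0], [0, 0, 0], [0, 0, 0]]' --jaw '[-0.5, -0.5, -0.5, -0.5, -0.5, -0.5, -0.5, -0.5, -0.5, -0.5]'

```text
time_s: 19.78
eef_pos: [0.4988, 0.0803, 0.1405]
ee_rot: [0.0, 0.393, 0.92, 0.0]
contact_force: [-0.8, -0.1, 0.2]
width: 0.0219
grasp_force: 0.2
```

Request:
jog_arm --rot '[[0, 0, -1], [0, 0, -1], [0, 0, 0], [0, 0, 0], [0, 0, 0], [0, 0, 0], [0, 0, 0], [0, 0, 0], [0, 0, 0], [0, 0, 0]]' --offset '[[0.9, 0.9, 0], [0.9, 0.9, 0], [0, 0, 0], [0, 0, 0], [0, 0, 0], [0, 0, 0], [0, 0, 0], [0, 0, 0], [0, 0, 0], [0, 0, 0]]' --jaw '[-0.5, -0.5, -0.5, -0.5, -0.5, -0.5, -0.5, -0.5, -0.5, -0.5]'

```text
time_s: 20.62
eef_pos: [0.4997, 0.0808, 0.1402]
ee_rot: [-0.001, 0.41, 0.912, -0.001]
contact_force: [-6.4, -5.5, 4.8]
width: 0.0219
grasp_force: 4.0
```

Request:
jog_arm --rot '[[0, 0, 0], [0, 0, 0], [0, 0, 0], [0, 0, 0], [0, 0, 0], [0, 0, 0], [0, 0, 0], [0, 0, 0], [0, 0, 0], [0, 0, 0]]' --offset '[[0.8, 0.8, 0], [0.4, 0.4, 0], [0, 0, 0], [0, 0, 0], [0, 0, 0], [0, 0, 0], [0, 0, 0], [0, 0, 0], [0, 0, 0], [0, 0, 0]]' --jaw '[-0.5, -0.5, -0.5, -0.5, -0.5, -0.5, -0.5, -0.5, -0.5, -0.5]'

```text
time_s: 21.45
eef_pos: [0.4999, 0.081, 0.1401]
ee_rot: [-0.002, 0.41, 0.912, -0.002]
contact_force: [-11.6, -9.4, 9.4]
width: 0.0219
grasp_force: 7.3
```

Request:
jog_arm --rot '[[0, 0, 0], [0, 0, 0], [0, 0, 0], [0, 0, 0], [0, 0, 0], [0, 0, 0], [0, 0, 0], [0, 0, 0], [0, 0, 0], [0, 0, 0]]' --offset '[[-2, -2, 0], [-2.5, -2.5, 0], [0, 0, 0], [0, 0, 5], [0, 0, 15], [0, 0, 30], [0, 0, 30], [-20, 20, 30], [-20, 20, 30], [-10, 20, 0]]' --jaw '[-0.5, -0.5, -0.5, -0.5, -0.5, -0.5, -0.5, -0.5, -0.5, -0.5]'

```text
time_s: 22.28
eef_pos: [0.448, 0.1404, 0.2869]
ee_rot: [0.002, 0.409, 0.912, 0.004]
contact_force: [1.8, -0.7, -0.1]
width: 0.0221
grasp_force: 0.0
```

Request:
jog_arm --rot '[[0, 0, 0], [0, 0, 0], [0, 0, 0], [0, 0, 0], [0, 0, 0], [0, 0, 0], [0, 0, 0], [0, 0, 0], [0, 0, 0], [0, 0, 0]]' --offset '[[0, 25, 0], [0, 25, 0], [0, 25, 0], [0, 25, 0], [0, 25, 0], [0, 25, 0], [0, 20, 0], [0, 10, 0], [0, 0, 0], [0, 0, 0]]' --jaw '[-0.5, -0.5, -0.5, -0.5, -0.5, -0.5, -0.5, -0.5, -0.5, -0.5]'

```text
time_s: 23.12
eef_pos: [0.4475, 0.3183, 0.2805]
ee_rot: [0.0, 0.409, 0.913, -0.0]
contact_force: [0.7, -0.9, -0.5]
width: 0.0215
grasp_force: 0.0
```

```bash
python3 - <<'E'
from h import *
s=robot.sense();print(s["eef_pos"],s["contact_force"])
P=np.array([.5495,.0295])
for n in("top","scene"):
    c=cap(n,n+"9")
    for k in("orange","green"):
        for b in blobs(masks(c)[k],4):
            v=plane(c,b[0],.137)[0,:2]-P
            if np.hypot(*v)<.2: print(n,k,b[0],b[1][4],np.degrees(np.arctan2(v[1],v[0])).round(1),np.hypot(*v).round(3))
t=cv2.imread("pics/top9.png");sc=cv2.imread("pics/scene9.png")
cv2.imwrite("pics/m9.png",np.hstack([cv2.resize(t[140:240,190:323],(400,300),interpolation=cv2.INTER_CUBIC),cv2.resize(sc[140:240,217:350],(400,300),interpolation=cv2.INTER_CUBIC)]))
E
```

```text
[0.44752122 0.31833693 0.28050996] [ 0.67724876 -0.88286097 -0.54497823]
top orange [220.5, 185.5] 4 141.8 0.037
top orange [211.1, 196.6] 42 140.9 0.072
top orange [281.0, 206.5] 38 -123.6 0.146
scene orange [265.2, 147.8] 322 60.4 0.163
scene orange [250.3, 166.8] 251 103.2 0.075
scene orange [296.7, 164.7] 667 9.4 0.096
scene orange [277.0, 181.0] 5 -91.7 0.024
scene orange [275.6, 211.9] 55 -122.8 0.156
scene orange [312.8, 217.0] 8 -97.7 0.194
scene green [252.0, 184.5] 6 -176.5 0.063
```

View pics/m9.png

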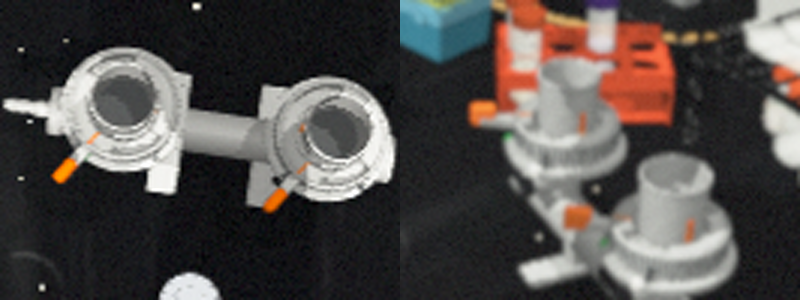

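Both places now look the same: the levers at (63,171) and (275,200) in the top crop are parallel, and the funnel is seated.

```bash
python3 -c "
from station import robot
print(robot.hand_in())"
```

```text
the job is handed in; nothing more can be done
None
```

The funnel is pressed home in the free place and the ring is turned clockwise to its stop at the green mark, matching the place beside it; the job is handed in after about 23 s of robot time.

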